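Tip the washed bottle pieces into the steriliser

TASK

Lift the steel draining tray with the three washed bottle pieces on it and, without touching the pieces, tip them out over the tray's open edge into the open steriliser tub, gently, from just above its rim. Then set the empty tray back flat in the middle of its drying mat and let go. Leave the tub and everything else on the ledge where it stands.

Things in the scene. Friction and masses are not known exactly. Their poses are not given: they have to be found in the camera images.
- tray: Stainless draining tray, about 200 g: floor 190 long (x) by 170 wide (y), 4 thick; lips 30 high, 4 thick along the back (-x) and both sides; front edge (+x) open. White plastic handle bar, 20 wide (y) by 20 high (z), runs level out behind the back lip from x = -99 to -187, its centre line 36 above the underside. Origin: centre of the pan's underside; x points to the open edge, z up.
- tray_handle (a point): Point inside the tray's handle bar, on its centre line, half way along: 145 behind the tray's origin and 36 above the underside. Axes as the tray's.
- tray_edge (a point): Middle of the tray's open front edge, on the floor's upper face: 95 ahead of the tray's origin, 4 above its underside. Axes as the tray's. The pieces begin to slide at 26 to 36 degrees of tilt (friction 0.48 to 0.72, it varies).
- bottle: Washed baby bottle without its top, frosted pale plastic, 110 long, 56 in diameter, neck 44 in diameter at its +x end, 45 g, lying on the tray roughly lengthwise. Origin: on its axis, half way along; x along the axis.
- hood: Domed bottle hood, white plastic, 60 in diameter at the foot, 54 high, 20 g, standing on the tray. Origin: centre of its underside; z up through the dome.
- collar: Bottle screw collar, a white plastic ring 62 in outer and 44 in inner diameter, 24 high, 15 g, lying flat on the tray. Origin: centre of its underside; z along its axis.
- tub: Open round tub (base of a microwave steriliser), white plastic, loose, 450 g: 270 in outer diameter at the rim, 75 high, wall 4, floor 5 thick; inner diameter about 262 at the rim and 248 at the floor; two small grey lugs outside at +y and -y reach 156 from the centre, 70 above the ledge. Origin: centre of its underside.
- tub_rim (a point): Centre of the tub's mouth, level with its rim, 75 above its underside.
- mat: Beige silicone drying mat with dark ribs, fixed to the ledge, 280 (x) by 240 (y), 4 thick; the tray starts on it with its handle towards the robot. It lies on the left or on the right, with the tub on the other side. Origin: centre of its underside, on the ledge; x points the way the tray's open edge points at the start, to within a few degrees.
- espresso_cup: Bystander: white ceramic espresso cup, 62 in diameter, 58 high, handle at its +y side, standing between mat and tub. Origin: centre of its underside.
- sleeve: Bystander: red silicone bottle sleeve, an upright tube 68 in diameter, 85 high, standing between mat and tub. Origin: centre of its underside.
- saucer: Bystander: steel saucer 144 in diameter, 13 high, far to the right (or left). Origin: centre of its underside.
- funnel: Bystander: aluminium funnel 92 in diameter, 100 high, standing mouth down on the saucer. Origin: centre of its mouth.
- formula_jar: Bystander: clear formula container with a white twist cap, 92 in diameter, 152 high, far to the left (or right). Origin: centre of its underside.
Things that resemble listed ones, but are neither listed nor needed, are in the scene too. What is shaped like the bottle but blue, purple or turquoise is not meant.

How it is judged:
By the outcome, as a careful person would: the job done as asked, in the order asked, and still so for the second after the job is handed in, with the robot touching nothing.
It also fails if it takes over 64 s, if anything falls off the work surface, if the arm or the gripper's body presses on something with over 40 N, if the wrist force passes 120 N, or if a joint passes its speed limit or range.

ROBOT

A 6-joint arm with a two-finger parallel gripper is mounted at the origin on the work surface. World frame = base frame: x ahead of the robot, y to its left, z up, the work surface at z = 0. Lengths are in m, angles in rad, forces in N, time in s.
With the tool pointing down it reaches from about 0.4 to 0.825 m from the base axis. Payload 7 kg.
Tool frame: the origin (TCP) lies between the finger pads; the fingertips stand ahead of it and the grasp point (between the pads) lies 3 mm ahead of it (ctrl.tcp_to_tips is the z of the fingertips in the tool frame, in m); z points along the fingers, y is the line along which they close (so a half turn about z gives the same grasp; the last joint's range is limited). The gripper opens to 88 mm and grips with 3 to 60 N. Pads are 19 mm wide; open, the fingers measure 130 mm over their backs; the gripper's body (78 mm by 193 mm) begins 47 mm behind the grasp point.
Start: joints at [-0.862, 0.359, 0.012, 0, -1.224, -0.288], TCP at [0.276, -0.616, 0.249] pointing down, gripper open.
Joint ranges: [-3.07, 3.07], [-1.43, 2.12], [-1.02, 1.25], [-3.03, 1.67], [-3.05, -0], [-3.03, 3.03]. Speed limits (rad/s): [2.39, 2.39, 3.01, 3.14, 3.14, 3.14].

INTERFACE

Orientations are given as a unit quaternion [w, x, y, z].
In Python, from rig import ctrl, viewer, finder gives the robot as it stands. The module is installed in compiled form; this text tells all that it offers.
- The arm moves only by the shell command python3 -m jog 'ROWS' [OPENING] [FORCE]. ROWS is JSON, a list that holds one entry, the list of rows, each a list of 6 numbers: the shift along the tool's x, y, z in mm, then the turn, a rotation vector about the tool's x, y, z in rad. In form: [[[tx, ty, tz, wx, wy, wz], ...]]. A call has exactly 8 rows; each row is the pose to reach, as a shift and turn from the pose commanded when the call began, along the tool's axes at that moment; what a row does not reach only later rows make up. A row lasts 1/8 s, in which the tool goes at most 62.5 mm and 10.7 degrees, less where a joint would pass 70% of its speed; a pose out of reach is approached as far as the arm can. A call with a gripper value outside its range is refused whole. OPENING is the finger opening in mm, from 0 to 87.6, set as the call begins (- or left out, the last holds). The fingers move at their own pace and stop on an object; FORCE is the grip in N (left out, the last holds). Time passes only in rows, so rows that repeat a pose let the fingers close, or fill a call up. It gives the time, the measured TCP pose, the force, the opening and the grip force at its end, in the units of the state.
- ctrl.state(): the state, without advancing time (a new reading comes with each control period).
- viewer.snapshot(name): name is "scene" or "top"; returns a dict with "color" (480x640x3 uint8, red, green, blue), "K" (3x3 intrinsics, pixels), "dist" ([k1, k2, p1, p2, k3] as OpenCV has them; the pictures are not rectified), "world_from_camera" (4x4, takes a point from camera to world coordinates). Camera axes: x right, y down, z forward; pixel columns grow to the right and rows downward; lengths in m; the calibration is good to about 2 mm. A picture is of the moment at which its call begins. There is no depth.
- ctrl.finish_job(): hands the job in; it is judged then, once.
Trained networks look in the newest picture that a camera, given by its name, has taken for a name from the list of things; names that differ only in an ending like _2 or _b are one class to them, and where a whole thing is asked for, a point or a joint stands for the part that bears it (a point fixed in the world has none). Each returns a list of dicts, best first, with "p" (0 to 1); they miss things now and then, are a little off and sometimes report something else, mostly with a low value. They report only what shows in the picture. A call takes as long as a camera call. They do not tell look-alikes from the thing itself.
- finder.recognise(camera, query): "centre" ([x, y, z] in m, in world coordinates, good to about 4 mm: the middle of the surface that is visible of it).
- finder.regions_of(camera, query): "pixels" (480x640 bool, what is visible of it).
- finder.mark_of(camera, query): "centre" ([x, y, z] in m, in world coordinates, good to about 4 mm: a listed point, or the origin of a listed thing).
The state is a dict: "time": time; "joint_positions": joint angles; "joint_vel": joint speeds; "joint_torque": joint torques, N m; "tcp_pos": TCP position; "orientation": TCP orientation; "ft_force": force on the tool from outside, world axes, zero at the start; "moment": the same for the moment, N m; "finger_gap": finger opening in m; "finger_force": force on a finger pad.
Only numpy, scipy, OpenCV 4.12 (cv2) and the standard library are available. Lean on these libraries where they do the work, as an engineer would, in place of code of your own. Each camera call takes 0.05 s, during which the arm holds its last target. There are 200 camera calls.

## Working session

There is one attempt and no reset: what is moved stays moved. The work goes in short steps, Python scripts to look and compute and a shell command to move; the robot and the scene stay as the last step left them, time stands still between calls to the robot, and variables do not carry over. Pictures are saved under pics/ and viewed, at most 10 in all, crops included, and the job is handed in when it is done.

```bash
mkdir -p pics; cat > h.py <<'E'
from rig import ctrl, viewer, finder
import numpy as np, cv2
from scipy.spatial.transform import Rotation as R
def rot(q): return R.from_quat([q[1],q[2],q[3],q[0]])
E
python3 - <<'E'
from h import *
for c in ("scene","top"):
    s=viewer.snapshot(c); cv2.imwrite(f"pics/{c}0.png",s["color"][:,:,::-1])
    print(c,s["world_from_camera"].round(3).tolist())
    for n in ["tray","tray_handle","tray_edge","bottle","hood","collar","tub_rim","mat","espresso_cup","sleeve","saucer","formula_jar"]:
        print(n,[(np.round(d["centre"],3).tolist(),round(d["p"],2)) for d in finder.mark_of(c,n)][:3])
st=ctrl.state(); print(st, ctrl.tcp_to_tips)
E
```

```text
scene [[-0.504, 0.484, -0.715, 1.602], [0.863, 0.303, -0.403, 0.652], [0.022, -0.821, -0.571, 0.997], [0.0, 0.0, 0.0, 1.0]]
tray [([0.621, 0.246, 0.001], 0.77)]
tray_handle [([0.671, 0.212, 0.01], 0.61), ([0.707, 0.275, 0.008], 0.49)]
tray_edge [([0.709, 0.278, 0.005], 0.97)]
bottle [([0.403, 0.015, 0.026], 0.91), ([0.614, 0.284, 0.035], 0.84), ([0.358, 0.444, 0.031], 0.79)]
hood [([0.583, 0.184, 0.004], 0.8)]
collar [([0.67, 0.212, 0.012], 0.77), ([0.587, -0.229, 0.079], 0.68), ([0.614, 0.288, 0.036], 0.29)]
tub_rim [([0.59, -0.226, 0.075], 0.77)]
mat []
espresso_cup [([0.605, -0.008, -0.002], 0.64)]
sleeve [([0.73, 0.004, -0.004], 0.69)]
saucer [([0.568, 0.527, -0.001], 0.78), ([0.707, 0.276, 0.007], 0.64), ([0.482, 0.204, 0.04], 0.18)]
formula_jar [([0.564, -0.529, -0.004], 0.89), ([0.59, -0.227, 0.077], 0.47)]
top [[0.025, -0.997, 0.076, 0.379], [-1.0, -0.024, 0.017, -0.009], [-0.015, -0.076, -0.997, 1.484], [0.0, 0.0, 0.0, 1.0]]
tray [([0.622, 0.247, 0.004], 0.9)]
tray_handle [([0.478, 0.202, 0.045], 0.74), ([0.59, -0.235, -0.001], 0.51)]
tray_edge [([0.71, 0.273, 0.008], 0.83)]
[... 529 characters left out ...]
ositions': array([-8.61901259e-01,  3.58591459e-01,  1.19080671e-02,  1.72405832e-05,
       -1.22411836e+00, -2.88087083e-01]), 'joint_vel': array([ 0.00216791, -0.00060113,  0.00209807,  0.00100253, -0.00015961,
       -0.00173127]), 'joint_torque': array([-1.24863932e-04, -5.82389295e+01,  2.93301076e+01,  7.00281233e+00,
        1.24577651e-02, -8.55353437e-05]), 'tcp_pos': array([ 0.27569684, -0.61610599,  0.2485734 ]), 'orientation': array([-8.41671863e-06, -2.08857864e-01,  9.77946007e-01, -1.49547485e-06]), 'ft_force': array([-1.05544701,  0.16714799,  0.17247572]), 'moment': array([-0.01707168,  0.08699444, -0.01781499]), 'finger_force': 0.0, 'finger_gap': 0.08781988408572677} 0.022
```

View pics/top0.png

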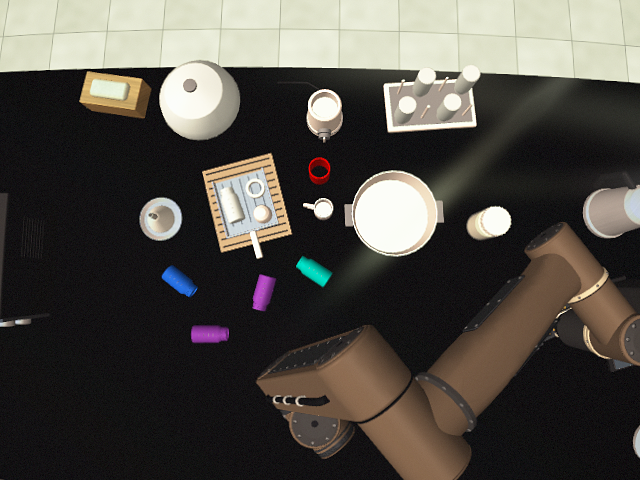

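View pics/scene0.png

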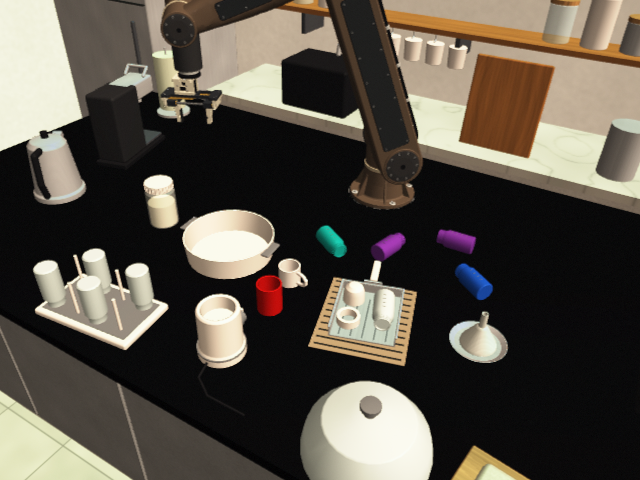

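The top view shows the tray on its mat around (247,202), with its handle at (257,245) and the tub at (395,213). The cup is at (322,209) and the sleeve at (319,170). The bottle-shaped things are frosted (231,205), turquoise (314,271), purple (264,293) and (210,334), and blue (180,281). Only the frosted one on the tray fits. Next I'll measure the mat and check the tray pose with an overlay crop.

```bash
cat >> h.py <<'E'
def proj(s,P):
    P=np.atleast_2d(P).astype(float); T=np.linalg.inv(s["world_from_camera"])
    return cv2.projectPoints(P@T[:3,:3].T+T[:3,3],np.zeros(3),np.zeros(3),s["K"],np.array(s["dist"],float))[0][:,0]
def unproj(s,uv,z):
    n=cv2.undistortPoints(np.array(uv,float).reshape(-1,1,2),s["K"],np.array(s["dist"],float))[:,0]
    d=np.c_[n,np.ones(len(n))]@s["world_from_camera"][:3,:3].T; o=s["world_from_camera"][:3,3]
    return o+d*((z-o[2])/d[:,2])[:,None]
def Tm(p,r): M=np.eye(4); M[:3,:3]=r.as_matrix(); M[:3,3]=p; return M
def tray_T(x,y,yaw,z=0.004,pitch=0.): return Tm([x,y,z],R.from_euler("ZY",[yaw,pitch],degrees=True))
E
python3 - <<'E'
from h import *
s=viewer.snapshot("top"); im=s["color"].astype(int)
r,g,b=im[...,0],im[...,1],im[...,2]
m=((r-b>35)&(r>120)).astype(np.uint8); m[:130]=0; m[270:]=0; m[:,:190]=0; m[:,305:]=0
uv=np.argwhere(m)[:,::-1]
W=unproj(s,uv,0.004)[:,:2]
rect=cv2.minAreaRect((W*1000).astype(np.float32)); print("mat",len(uv),rect)
x,y,yaw=.622,.2467,17.6
o=cv2.resize(s["color"][130:280,180:330,::-1],None,fx=4,fy=4,interpolation=cv2.INTER_CUBIC)
T=tray_T(x,y,yaw)
def line(P,c,cl=True):
    q=proj(s,(np.c_[np.array(P)/1000,np.ones(len(P))]@T.T)[:,:3]); q=((q-[180,130]+.5)*4).astype(int)
    cv2.polylines(o,[q],cl,c,1)
line([(-95,-85,4),(95,-85,4),(95,85,4),(-95,85,4)],(0,0,255))
line([(-95,-85,30),(95,-85,30),(95,85,30),(-95,85,30)],(255,0,0))
line([(-99,-10,46),(-187,-10,46),(-187,10,46),(-99,10,46)],(0,255,0))
bx=cv2.boxPoints(rect)/1000; q=((proj(s,np.c_[bx,np.full(4,.004)])-[180,130]+.5)*4).astype(int); cv2.polylines(o,[q],True,(255,0,255),1)
cv2.imwrite("pics/ov.png",o)
E
```

```text
mat 2736 ((613.2564086914062, 209.30462646484375), (330.55169677734375, 305.1248474121094), 16.178966522216797)
```

View pics/ov.png

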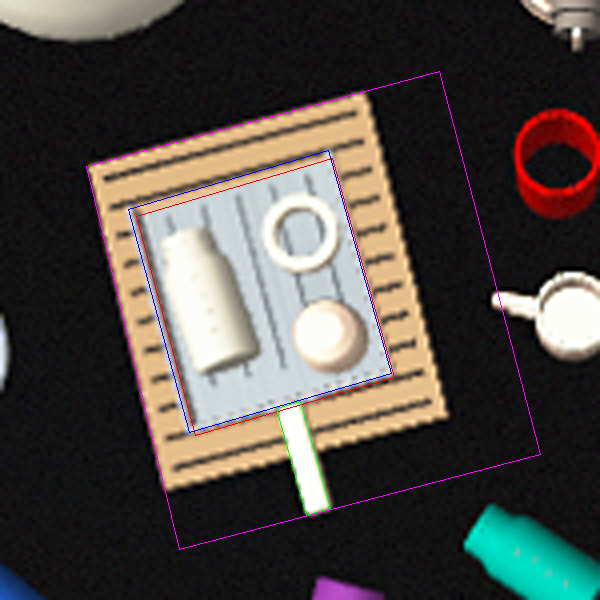

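The crop shows the frosted bottle at (210,300), hood at (330,337) and collar at (301,232) on the tray. The tray and handle outlines fit. The mat rectangle picked up the cup and turquoise bottle, so I'll redo it by largest blob and plan the grasp.

```bash
cat >> h.py <<'E'
# tray->tool grasp: tool z forward-down by PH below horizontal, tool y along +-tray y
def grasp(ph,gx=-.140,sgn=1):
    z=np.array([np.cos(ph),0,-np.sin(ph)]); y=np.array([0,sgn,0.]); x=np.cross(y,z)
    M=np.eye(4); M[:3,:3]=np.c_[x,y,z]; M[:3,3]=np.array([gx,0,.036])-.003*z; return M
def rel(T0,T1):
    D=np.linalg.inv(T0)@T1; return np.r_[D[:3,3]*1000,R.from_matrix(D[:3,:3]).as_rotvec()]
def tool(): s=ctrl.state(); return Tm(s["tcp_pos"],rot(s["orientation"]))
E
python3 - <<'E'
from h import *
s=viewer.snapshot("top"); im=s["color"].astype(int)
m=((im[...,0]-im[...,2]>35)&(im[...,0]>120)).astype(np.uint8); m[:130]=0; m[270:]=0; m[:,:190]=0; m[:,305:]=0
m=cv2.morphologyEx(m,cv2.MORPH_CLOSE,np.ones((5,5),np.uint8))
n,l,st,_=cv2.connectedComponentsWithStats(m); k=1+np.argmax(st[1:,4])
W=unproj(s,np.argwhere(l==k)[:,::-1],0.004)[:,:2]
print("mat",cv2.minAreaRect((W*1000).astype(np.float32)))
t=tool(); print(t.round(3).tolist())
T=tray_T(.623,.2467,17.6)
for sg in (1,-1):
  for d in (.12,0):
    G=T@grasp(np.pi/4,sgn=sg); G[:3,3]-=d*G[:3,2]
    print(sg,d,G[:3,3].round(3),rel(t,G).round(3).tolist())
E
```

```text
mat ((620.9453125, 245.0457763671875), (297.0570983886719, 241.24362182617188), 15.709494590759277)
[[-0.913, -0.408, 0.0, 0.276], [-0.408, 0.913, 0.0, -0.616], [-0.0, -0.0, -1.0, 0.249], [0.0, 0.0, 0.0, 1.0]]
1 0.12 [0.407 0.178 0.127] [-443.899, 671.435, 121.609, 0.045, -0.785, 0.108]
1 0 [0.488 0.204 0.042] [-528.203, 661.822, 206.464, 0.045, -0.785, 0.108]
-1 0.12 [0.407 0.178 0.127] [-443.899, 671.435, 121.609, 1.162, 0.066, -2.805]
-1 0 [0.488 0.204 0.042] [-528.203, 661.822, 206.464, 1.162, 0.066, -2.805]
```

```bash
python3 -m jog '[[[-30,25,0,0,0,0],[-80,65,0,0,0,0],[-130,105,0,0,0,0],[-180,145,0,0,0,0],[-230,185,0,0,0,0],[-279,222,0,0,0,0],[-303,276,0,0,0,0],[-328,331,0,0,0,0]]]' 87 50
python3 - <<'E'
from h import *
t=tool(); st=ctrl.state();print(t[:3,3],st["joint_positions"].round(2))
G=tray_T(.623,.2467,17.6)@grasp(np.pi/4)
for d,x in ((.12,0),): 
    P=G.copy(); P[:3,3]-=d*P[:3,2]; P[2,3]+=.05; print(P[:3,3],rel(t,P).round(3).tolist())
E
```

```text
time: 2.4
tcp_pos: [0.4401, -0.1781, 0.2486]
orientation: [0.0, -0.209, 0.978, -0.0]
ft_force: [0.8, 0.6, 0.7]
finger_gap: 0.0872
finger_force: 0.0
[ 0.44007972 -0.17805724  0.24862792] [ 0.03  0.02 -0.41  0.   -1.13 -1.18]
[0.40665037 0.17806986 0.17697413] [-114.99, 338.713, 71.617, 0.044, -0.784, 0.108]
```

```bash
python3 - <<'E'
from h import *
t=tool()
P=tray_T(.623,.2467,17.6)@grasp(np.pi/4); P[2,3]+=.13; print(P[:3,3],rel(t,P).round(3).tolist())
E
```

```text
[0.48753128 0.20372679 0.17212132] [-199.293, 329.081, 76.499, 0.044, -0.784, 0.108]
```

```bash
python3 -m jog '[[[-20,35,0,0,-0.05,0.01],[-45,80,5,0.01,-0.15,0.02],[-75,128,15,0.01,-0.25,0.04],[-105,176,30,0.02,-0.37,0.05],[-132,222,42,0.03,-0.49,0.07],[-157,265,55,0.03,-0.6,0.08],[-180,300,67,0.04,-0.7,0.1],[-199,329,76,0.044,-0.784,0.108]]]'
python3 - <<'E'
from h import *
t=tool(); print(ctrl.state()["joint_positions"].round(2))
P=tray_T(.623,.2467,17.6)@grasp(np.pi/4); print(rel(t,P).round(3).tolist())
s=viewer.snapshot("top"); print([np.round(d["centre"],3) for d in finder.mark_of("top","tray")])
cv2.imwrite("pics/pre.png",cv2.resize(s["color"][130:330,160:360,::-1],None,fx=3,fy=3))
E
```

```text
time: 3.4
tcp_pos: [0.5271, 0.1756, 0.2789]
orientation: [0.32, -0.151, 0.933, 0.065]
ft_force: [0.9, -0.0, 1.7]
finger_gap: 0.087
finger_force: 0.0
[ 0.6  -0.19 -1.02  1.01 -0.18 -2.81]
[169.003, 33.436, 169.564, 0.034, -0.121, 0.0]
[array([0.621, 0.248, 0.001])]
```

View pics/pre.png

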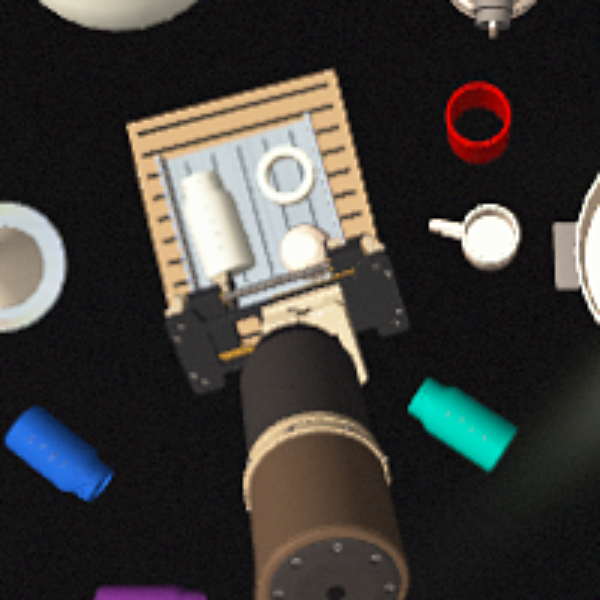

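The view shows the open gripper over the handle's lip end. Joint 3 is at its limit (-1.02), so that 45° tool pose can't be reached this close in. I'll identify the kinematics from the states I have and choose a grasp pitch that's feasible.

```bash
cat >> h.py <<'E'
from scipy.optimize import least_squares
B=np.array([[0,0,1.],[-1,0,0],[0,-1,0]])  # columns tool x=-Y, y=-Z, z=X
def ax(a,t): return R.from_rotvec(t*np.array({'x':[1,0,0],'y':[0,1,0],'z':[0,0,1]}[a])).as_matrix()
def FK(q,k,s4=1,s6=-1):
    h,a,b,c,d1,d2,e,a0=k
    A=ax('z',q[0]); p=A@[a0,d1,h]; A=A@ax('y',q[1]); p=p+A@[0,0,a]; A=A@ax('y',-q[2]); p=p+A@[b,0,e]
    A=A@ax('x',s4*q[3]); p=p+A@[0,d2,0]; A=A@ax('y',-q[4]); p=p+A@[c,0,0]
    return p, A@B@ax('z',s6*q[5])
LO=np.array([-3.07,-1.43,-1.02,-3.03,-3.05,-3.03]); HI=np.array([3.07,2.12,1.25,1.67,0,3.03])
E
python3 - <<'E'
from h import *
s=ctrl.state(); np.save("s3.npy",np.r_[s["joint_positions"],s["tcp_pos"]]); Rm=rot(s["orientation"]).as_matrix()
q3=s["joint_positions"]; print(q3)
for s4 in (1,-1): print(s4,np.abs(FK(q3,np.zeros(8),s4)[1]-Rm).max())
data=[([-.8619,.35859,.011908,0,-1.224118,-.288087],[.27569684,-.61610599,.2485734],1),([.03,.02,-.41,0,-1.13,-1.18],[.44008,-.17806,.24863],.1),(q3,s["tcp_pos"],1)]
for s4 in (1,-1):
    f=lambda k:np.r_[np.concatenate([w*(FK(q,k,s4)[0]-p) for q,p,w in data]),1e-4*(k-[.3,.6,.46,.3,-.19,0,0,0])]
    r=least_squares(f,[.3,.6,.46,.3,-.1,-.1,0,0]); print(s4,r.x.round(4),np.abs(r.fun).max())
E
```

```text
[ 0.6028315  -0.19041123 -1.01358164  1.01345693 -0.17483715 -2.8052388 ]
1 1.2329604558930267
-1 3.3306690738754696e-16
1 [ 0.6001  0.5738  0.5347  0.562  -0.2877  0.0959 -0.1544 -0.0046] 6.19772811595004e-05
-1 [ 0.2591  0.6014  0.5037  0.3805  0.0077 -0.1995 -0.0234 -0.0297] 6.197887848965744e-05
```

```bash
cat >> h.py <<'E'
KP=np.array([.2591,.6014,.5037,.3805,.0077,-.1995,-.0234,-.0297])
def IK(T,q0=None,n=12,seed=0):
    rng=np.random.default_rng(seed); best=None
    for i in range(1 if q0 is not None else n):
        x0=q0 if q0 is not None else rng.uniform(LO*.9,HI*.9)
        def f(q):
            p,A=FK(q,KP,-1); return np.r_[(p-T[:3,3])*3,R.from_matrix(T[:3,:3].T@A).as_rotvec()]
        r=least_squares(f,np.clip(x0,LO+.02,HI-.02),bounds=(LO+.015,HI-.015),max_nfev=60)
        if best is None or r.cost<best.cost: best=r
        if best.cost<1e-7: break
    return best.x,np.sqrt(2*best.cost)
TUB=np.array([.592,-.229])
def pourT(yaw,tilt,back=.055,z=.095):
    T=tray_T(0,0,yaw,0,tilt); u=np.array([np.cos(np.radians(yaw)),np.sin(np.radians(yaw))])
    T[:3,3]=np.r_[TUB-back*u,z]-T[:3,:3]@[.095,0,.004]; return T
E
cat > a.py <<'E'
from h import *
T=tray_T(.623,.2467,17.6); U=T.copy(); U[2,3]+=.13
for ph in (55,65,75,85,90,100):
  for sg in (1,-1):
    G=grasp(np.radians(ph),sgn=sg); q,e=IK(T@G); q2,e2=IK(U@G,q)
    out=[]
    for yaw in range(-100,100,20):
        qa,ea=IK(pourT(yaw,50)@G,n=8); qb,eb=IK(pourT(yaw,0)@G,qa); out.append((yaw,round(ea,3),round(eb,3)))
    print(ph,sg,round(e,3),round(e2,3),q.round(2),[o for o in out if o[1]<.03])
E
time python3 a.py
```

```text
55 1 0.096 0.208 [ 0.12  0.25 -0.69 -2.19 -0.08  0.77] [(-100, np.float64(0.0), np.float64(0.0)), (-80, np.float64(0.0), np.float64(0.694)), (-60, np.float64(0.0), np.float64(0.543)), (-40, np.float64(0.0), np.float64(0.379)), (-20, np.float64(0.0), np.float64(0.242)), (0, np.float64(0.0), np.float64(0.0)), (20, np.float64(0.0), np.float64(0.0)), (40, np.float64(0.0), np.float64(0.0)), (60, np.float64(0.0), np.float64(0.0)), (80, np.float64(0.0), np.float64(0.0))]
55 -1 0.096 0.208 [ 0.12  0.25 -0.69 -2.19 -0.08 -2.37] [(-100, np.float64(0.0), np.float64(0.0)), (-80, np.float64(0.0), np.float64(0.0)), (-60, np.float64(0.0), np.float64(0.0)), (-40, np.float64(0.0), np.float64(0.27)), (-20, np.float64(0.0), np.float64(0.242)), (0, np.float64(0.0), np.float64(0.0)), (20, np.float64(0.0), np.float64(0.133)), (40, np.float64(0.0), np.float64(0.321)), (60, np.float64(0.0), np.float64(0.504))]
65 1 0.141 0.0 [ 0.63  0.21 -1.    1.01 -0.09 -2.89] [(-80, np.float64(0.0), np.float64(0.559)), (-60, np.float64(0.0), np.float64(0.4)), (-40, np.float64(0.0), np.float64(0.235)), (-20, np.float64(0.
[... 3741 characters left out ...]
(0, np.float64(0.0), np.float64(0.0)), (20, np.float64(0.0), np.float64(0.0)), (40, np.float64(0.0), np.float64(0.0)), (60, np.float64(0.0), np.float64(0.0)), (80, np.float64(0.0), np.float64(0.0))]
100 -1 0.0 0.0 [ 0.71  0.45 -0.32 -0.08 -0.96  1.22] [(-100, np.float64(0.0), np.float64(0.0)), (-80, np.float64(0.0), np.float64(0.0)), (-60, np.float64(0.0), np.float64(0.0)), (-40, np.float64(0.0), np.float64(0.0)), (-20, np.float64(0.0), np.float64(0.0)), (0, np.float64(0.0), np.float64(0.0)), (20, np.float64(0.0), np.float64(0.0)), (40, np.float64(0.0), np.float64(0.0)), (60, np.float64(0.0), np.float64(0.0)), (80, np.float64(0.0), np.float64(0.123))]
real	0m4.364s
user	0m4.890s
sys	0m0.060s
```

```bash
cat > b.py <<'E'
from h import *
T=tray_T(.623,.2467,17.6); U=T.copy(); U[2,3]+=.12
for sg in (1,-1):
  G=grasp(np.pi/2,-.145,sg)
  for yaw in (-70,-55,-40,-25,-10,5):
    q,e=IK(T@G,[.77,.36,-.5,0,-.71,-2.03 if sg>0 else 1.11]); es=[e]; Q=[q]
    V=pourT(yaw,0,.055,.13)
    ts=[T@G,U@G]
    for a in np.linspace(0,1,12)[1:]:
        y=17.6+(yaw-17.6)*a; M=tray_T(*(U[:2,3]*(1-a)+V[:2,3]*a),y,U[2,3]*(1-a)+V[2,3]*a); ts.append(M@G)
    for t in range(5,56,5): ts.append(pourT(yaw,t)@G)
    for t in ts[1:]:
        q,e=IK(t,q); Q.append(q); es.append(e)
    Q=np.array(Q); print(sg,yaw,"err",max(es).round(4),"jump",np.abs(np.diff(Q[2:],axis=0)).max().round(2),"lo",(Q-LO).min(0).round(2),"hi",(HI-Q).min(0).round(2),"end",Q[-1].round(2))
E
python3 b.py
```

```text
1 -70 err 0.1428 jump 0.14 lo [2.74 1.54 0.51 2.26 1.07 0.02] hi [2.3  1.61 0.93 1.67 0.7  5.06] end [-0.33  0.51  0.32 -0.77 -1.98 -2.55]
1 -55 err 0.0074 jump 0.14 lo [2.79 1.45 0.41 2.39 0.95 0.02] hi [2.3  1.57 0.91 1.67 0.7  5.06] end [-0.28  0.55  0.34 -0.64 -2.1  -2.37]
1 -40 err 0.0 jump 0.15 lo [2.86 1.34 0.31 2.55 0.88 0.32] hi [2.3  1.55 0.92 1.67 0.7  5.06] end [-0.21  0.57  0.33 -0.48 -2.17 -2.15]
1 -25 err 0.0 jump 0.14 lo [2.92 1.28 0.26 2.74 0.87 0.72] hi [2.3  1.53 0.97 1.67 0.7  4.93] end [-0.15  0.59  0.28 -0.29 -2.18 -1.91]
1 -10 err 0.0 jump 0.13 lo [2.98 1.3  0.27 2.94 0.91 0.96] hi [2.3  1.53 1.05 1.67 0.7  4.7 ] end [-0.09  0.59  0.2  -0.09 -2.14 -1.67]
1 5 err 0.0 jump 0.13 lo [2.87 1.35 0.32 3.03 1.   1.  ] hi [2.3  1.54 1.15 1.56 0.7  4.32] end [-0.03  0.58  0.1   0.11 -2.05 -1.45]
-1 -70 err 0.0 jump 0.14 lo [2.74 1.54 0.51 2.26 1.07 2.88] hi [2.3  1.61 0.93 1.67 0.7  1.92] end [-0.33  0.51  0.32 -0.77 -1.98  0.59]
-1 -55 err 0.0 jump 0.16 lo [2.79 1.45 0.41 2.39 0.95 3.14] hi [2.3  1.57 0.91 1.67 0.7  1.92] end [-0.28  0.55  0.34 -0.64 -2.1   0.77]
-1 -40 err 0.0 jump 0.15 lo [2.86 1.34 0.31 2.55 0.88 3.46] hi [2.3  1.55 0.92 1.67 0.7  1.92] end [-0.21  0.57  0.33 -0.48 -2.17  0.99]
-1 -25 err 0.0 jump 0.14 lo [2.92 1.28 0.26 2.74 0.87 3.86] hi [2.3  1.53 0.97 1.67 0.7  1.79] end [-0.15  0.59  0.28 -0.29 -2.18  1.23]
-1 -10 err 0.0 jump 0.13 lo [2.98 1.3  0.27 2.94 0.91 4.1 ] hi [2.3  1.53 1.05 1.67 0.7  1.56] end [-0.09  0.59  0.2  -0.09 -2.14  1.47]
-1 5 err 0.0 jump 0.13 lo [2.87 1.35 0.32 3.03 1.   4.14] hi [2.3  1.54 1.15 1.56 0.7  1.18] end [-0.03  0.58  0.1   0.11 -2.05  1.69]
```

```bash
cat >> h.py <<'E'
GR=grasp(np.pi/2,-.145,1)
E
python3 - <<'E'
from h import *
t=tool(); P=tray_T(.623,.2467,17.6)@GR; P[2,3]+=.13; print(P[:3,3],rel(t,P).round(3).tolist())
E
```

```text
[0.48478735 0.20285637 0.173     ] [92.736, 36.501, 65.336, 0.031, 0.668, 0.017]
```

```bash
python3 -m jog '[[[0,0,-10,0,0.1,0],[5,5,-10,0.01,0.2,0],[20,10,0,0.01,0.3,0.01],[40,18,15,0.02,0.42,0.01],[60,25,35,0.02,0.52,0.01],[80,31,50,0.03,0.6,0.02],[93,36.5,65,0.03,0.668,0.017],[93,36.5,65,0.03,0.668,0.017]]]'
python3 - <<'E'
from h import *
t=tool(); P=tray_T(.623,.2467,17.6)@GR; print(ctrl.state()["joint_positions"].round(3),rel(t,P).round(3).tolist())
E
```

```text
time: 4.5
tcp_pos: [0.4823, 0.1998, 0.1682]
orientation: [-0.005, -0.151, 0.989, 0.0]
ft_force: [0.2, -0.1, 0.5]
finger_gap: 0.087
finger_force: 0.0
[ 0.765  0.183 -0.426 -0.007 -0.97  -2.028] [-4.474, 1.939, 125.184, 0.002, -0.009, -0.004]
```

```bash
python3 -m jog '[[[-2,1,15,0,0,0],[-4,2,35,0,-0.01,0],[-4.5,2,58,0,-0.01,0],[-4.5,2,82,0,-0.01,0],[-4.5,2,102,0,-0.01,0],[-4.5,2,117,0,-0.01,0],[-4.5,2,125,0,-0.01,0],[-4.5,2,125,0,-0.01,0]]]'
python3 - <<'E'
from h import *
t=tool(); s=ctrl.state(); print(t.round(3).tolist(),s["joint_positions"].round(4))
s=viewer.snapshot("scene"); cv2.imwrite("pics/g.png",cv2.resize(s["color"][180:360,280:460,::-1],None,fx=3,fy=3))
E
```

```text
time: 5.5
tcp_pos: [0.4856, 0.2028, 0.045]
orientation: [0.002, -0.151, 0.989, 0.001]
ft_force: [0.0, -0.0, -0.0]
finger_gap: 0.0871
finger_force: 0.0
[[-0.954, -0.299, 0.004, 0.486], [-0.298, 0.954, 0.003, 0.203], [-0.004, 0.002, -1.0, 0.045], [0.0, 0.0, 0.0, 1.0]] [ 7.6880e-01  3.4220e-01 -5.6260e-01  2.0000e-04 -6.6120e-01 -2.0366e+00]
```

View pics/g.png

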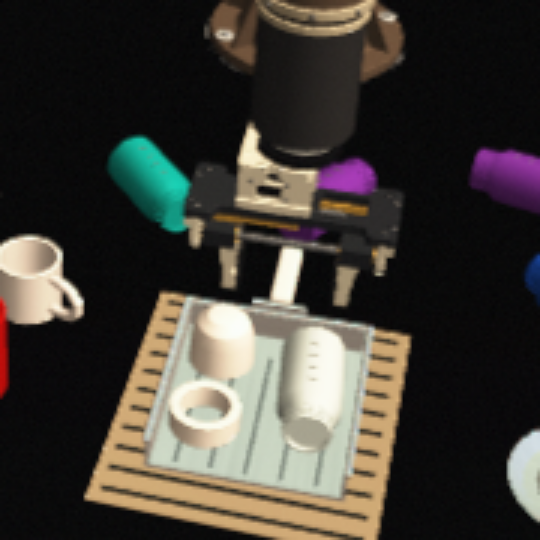

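The fingers straddle the white handle, which is at crop (285,270), and the pieces are untouched. Closing now.

```bash
python3 -m jog '[[[0,0,2,0,0,0],[0,0,2,0,0,0],[0,0,2,0,0,0],[0,0,2,0,0,0],[0,0,2,0,0,0],[0,0,2,0,0,0],[0,0,2,0,0,0],[0,0,2,0,0,0]]]' 10 60
python3 - <<'E'
from h import *
t=tool(); print(t.round(4).tolist())
E
```

```text
time: 6.55
tcp_pos: [0.4857, 0.2029, 0.0431]
orientation: [0.002, -0.151, 0.989, 0.001]
ft_force: [-0.5, -0.2, 0.3]
finger_gap: 0.0194
finger_force: 60.0
[[-0.9544, -0.2984, 0.0036, 0.4857], [-0.2984, 0.9544, 0.0034, 0.2029], [-0.0044, 0.0021, -1.0, 0.0431], [0.0, 0.0, 0.0, 1.0]]
```

```bash
python3 -m jog '[[[0,0,-4,0,0,0],[0,0,-14,0,0,0],[0,0,-30,0,0,0],[0,0,-50,0,0,0],[0,0,-72,0,0,0],[0,0,-94,0,0,0],[0,0,-110,0,0,0],[0,0,-116,0,0,0]]]'
python3 - <<'E'
from h import *
for c in ("top","scene"):
    s=viewer.snapshot(c)
    for n in ("tray_edge","tray"): print(c,n,[(np.round(d["centre"],3).tolist(),round(d["p"],2)) for d in finder.mark_of(c,n)][:2])
cv2.imwrite("pics/l.png",cv2.resize(s["color"][150:350,270:470,::-1],None,fx=3,fy=3))
t=tool(); print(t.round(4).tolist())
Tt=t@np.linalg.inv(GR); print("expected tray",Tt[:3,3].round(3),"edge",(Tt@[.095,0,.004,1])[:3].round(3))
E
```

```text
time: 7.55
tcp_pos: [0.4854, 0.2027, 0.1605]
orientation: [0.003, -0.151, 0.989, 0.002]
ft_force: [-0.1, 0.5, -3.7]
finger_gap: 0.0193
finger_force: 60.0
top tray_edge [([0.711, 0.274, 0.123], 0.66)]
top tray [([0.594, -0.231, 0.076], 0.72), ([0.622, 0.249, 0.119], 0.56)]
scene tray_edge [([0.709, 0.277, 0.118], 0.93), ([0.563, -0.528, -0.002], 0.54)]
scene tray [([0.622, 0.242, 0.12], 0.81)]
[[-0.9545, -0.2983, 0.0024, 0.4848], [-0.2983, 0.9545, 0.0026, 0.2022], [-0.0031, 0.0017, -1.0, 0.1583], [0.0, 0.0, 0.0, 1.0]]
expected tray [0.623 0.246 0.12 ] edge [0.714 0.274 0.124]
```

View pics/l.png

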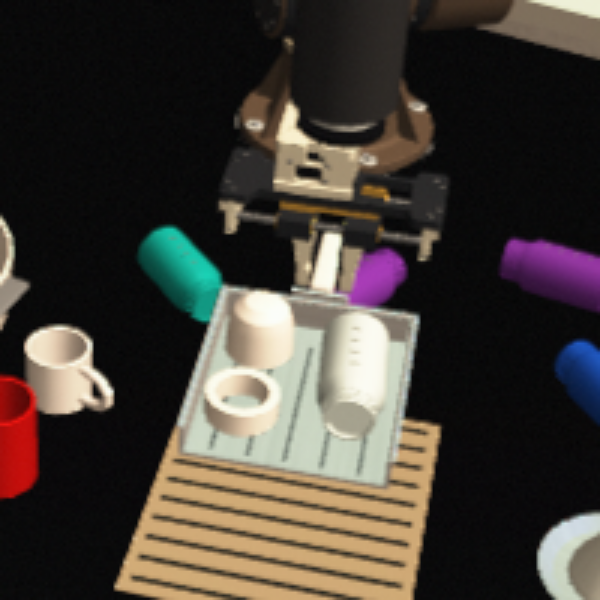

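The tray is lifted level and all three pieces are still in place; the network's edge height matches to within a few mm. Keeping the yaw at 17.6° makes this almost a pure translation, so I'll plan that.

```bash
cat > c.py <<'E'
from h import *
from scipy.interpolate import CubicSpline
t=tool(); st=ctrl.state(); Y=17.6; u=np.array([np.cos(np.radians(Y)),np.sin(np.radians(Y))])
E_=pourT(Y,0,.03,.124)@GR
W=np.array([t[:3,3],[.455,-.05,t[2,3]],E_[:3,3]])
cs=CubicSpline([0,.47,1],W)
s=lambda x:x*x*(3-2*x)
q=st["joint_positions"]
for i in range(1,17):
    P=cs(s(i/16)*.5+.5*i/16); M=E_.copy(); M[:3,3]=P
    M[:3,:3]=R.from_rotvec(R.from_matrix(E_[:3,:3]@t[:3,:3].T).as_rotvec()*i/16).as_matrix()@t[:3,:3]
    q2,e=IK(M,q); print(i,P.round(3),rel(t,M).round(3).tolist(),e.round(3),np.hypot(P[0],P[1]).round(3),(q2-q).round(2)); q=q2
E
python3 c.py
```

```text
1 [0.485 0.182 0.158] [5.854, -19.647, -0.032, 0.0, 0.0, -0.0] 0.0 0.518 [-0.03 -0.    0.01 -0.   -0.02  0.03]
2 [0.485 0.156 0.158] [13.902, -44.396, -0.079, 0.0, 0.0, -0.001] 0.0 0.509 [-0.04 -0.01 -0.02 -0.    0.    0.04]
3 [0.484 0.125 0.158] [24.273, -73.233, -0.144, 0.0, 0.001, -0.001] 0.0 0.499 [-0.05 -0.02 -0.02 -0.    0.    0.05]
4 [0.481 0.091 0.158] [37.079, -105.158, -0.228, 0.0, 0.001, -0.001] 0.0 0.489 [-0.06 -0.02 -0.02 -0.    0.    0.06]
5 [0.476 0.054 0.158] [52.377, -139.204, -0.334, 0.001, 0.001, -0.001] 0.0 0.479 [-0.07 -0.02 -0.02 -0.    0.    0.07]
6 [0.47  0.015 0.158] [70.144, -174.456, -0.463, 0.001, 0.001, -0.002] 0.0 0.47 [-0.07 -0.02 -0.02 -0.    0.    0.07]
7 [ 0.461 -0.025  0.158] [90.255, -210.063, -0.615, 0.001, 0.001, -0.002] 0.0 0.462 [-0.08 -0.01 -0.02 -0.    0.    0.08]
8 [ 0.451 -0.065  0.158] [112.468, -245.251, -0.788, 0.001, 0.002, -0.002] 0.0 0.455 [-0.08 -0.01 -0.01 -0.    0.    0.08]
9 [ 0.438 -0.105  0.158] [136.413, -279.329, -0.98, 0.001, 0.002, -0.002] 0.0 0.45 [-0.09 -0.01 -0.01 -0.    0.    0.09]
10 [ 0.424 -0.143  0.158] [161.592, -311.685, -1.186, 0.001, 0.002, -0.003] 0.0 0.447 [-0.09 -0.01 -0.01  0.    0.    0.09]
11 [ 0.408 -0.18   0.159] [187.378, -341.791, -1.4, 0.001, 0.002, -0.003] 0.0 0.446 [-0.09 -0.   -0.    0.   -0.    0.09]
12 [ 0.392 -0.214  0.159] [213.029, -369.194, -1.618, 0.001, 0.002, -0.003] 0.0 0.446 [-0.08  0.    0.    0.   -0.    0.08]
13 [ 0.375 -0.244  0.159] [237.7, -393.507, -1.829, 0.001, 0.003, -0.003] 0.0 0.448 [-0.08  0.    0.    0.   -0.    0.08]
14 [ 0.36  -0.271  0.159] [260.464, -414.393, -2.026, 0.001, 0.003, -0.004] 0.0 0.45 [-0.07  0.    0.01  0.   -0.    0.07]
15 [ 0.346 -0.293  0.159] [280.343, -431.551, -2.2, 0.002, 0.003, -0.004] 0.0 0.454 [-0.06  0.01  0.01  0.   -0.    0.06]
16 [ 0.335 -0.311  0.159] [296.338, -444.692, -2.34, 0.002, 0.003, -0.004] 0.0 0.457 [-0.05  0.01  0.01  0.   -0.    0.05]
```

```bash
python3 -m jog '[[[3,-9,0,0,0,0],[10,-31,0,0,0,0],[20,-62,0,0,0,0],[34,-98,0,0,0,0],[51,-136,0,0,0,0],[70,-174,0,0,0,0],[90,-210,0,0,0,0],[112,-245,0,0,0,0]]]'; python3 -m jog '[[[24,-34,0,0,0,0],[49,-66,0,0,0,0],[75,-97,0,0,0,0],[101,-124,0,0,0,0],[125,-148,0,0,0,0],[148,-169,-1,0,0,0],[168,-186,-1,0,0,0],[180,-196,-1,0.001,0.002,-0.003]]]'
cat > d.py <<'E'
from h import *
t=tool(); q=ctrl.state()["joint_positions"]; print(q.round(3)); Y=17.6
Tt=t@np.linalg.inv(GR); print("edge",(Tt@[.095,0,.004,1])[:3].round(3))
for i,(tl,bk,z) in enumerate([(3,.033,.120),(7,.037,.114),(11,.041,.108),(14,.045,.102),(17,.048,.098),(19,.05,.096),(20,.05,.095),(21,.05,.095),(23,.05,.095),(25,.05,.095),(27,.05,.095),(29,.05,.095),(31,.05,.095),(33,.05,.095),(35,.05,.095),(37,.05,.095),(39,.05,.095),(41,.05,.095),(43,.05,.095),(45,.05,.095),(48,.05,.095),(51,.05,.095)]):
    M=pourT(Y,tl,bk,z)@GR
    q2,e=IK(M,q); print(i+1,tl,rel(t,M).round(3).tolist(),e.round(3),(q2-q).round(2)); q=q2
E
python3 d.py
```

```text
time: 8.85
tcp_pos: [0.4503, -0.0671, 0.1581]
orientation: [0.002, -0.151, 0.989, 0.001]
ft_force: [1.3, -0.4, -3.3]
finger_gap: 0.0197
finger_force: 60.0
time: 9.85
tcp_pos: [0.3364, -0.3068, 0.1578]
orientation: [0.001, -0.152, 0.988, 0.001]
ft_force: [0.7, 0.4, -3.2]
finger_gap: 0.0194
finger_force: 60.0
[-0.306  0.078 -0.582 -0.003 -0.91  -0.958]
edge [ 0.565 -0.235  0.123]
1 3 [3.651, -3.119, -9.751, 0.001, 0.054, -0.003] 0.0 [ 0.02  0.02  0.05  0.04 -0.07 -0.04]
2 7 [3.736, -3.106, -20.226, 0.001, 0.124, -0.003] 0.0 [ 0.03  0.02  0.02  0.04 -0.07 -0.05]
3 11 [2.681, -3.091, -30.387, 0.001, 0.194, -0.003] 0.0 [ 0.03  0.02  0.03  0.03 -0.07 -0.04]
4 14 [2.16, -3.082, -36.257, 0.002, 0.246, -0.003] 0.0 [ 0.02  0.02  0.02  0.02 -0.05 -0.03]
5 17 [0.021, -3.067, -43.871, 0.002, 0.299, -0.002] 0.0 [ 0.02  0.02  0.02  0.02 -0.05 -0.03]
6 19 [-1.741, -3.056, -49.457, 0.002, 0.334, -0.002] 0.0 [ 0.01  0.01  0.02  0.01 -0.04 -0.02]
7 20 [-3.721, -3.047, -52.197, 0.002, 0.351, -0.002] 0.0 [ 0.01  0.01  0.01  0.   -0.02 -0.01]
8 21 [-5.768, -3.037, -55.902, 0.002, 0.369, -0.002] 0.0 [ 0.01
[... 692 characters left out ...]
0.01 -0.04 -0.01]
16 37 [-46.786, -2.86, -109.521, 0.002, 0.648, -0.002] 0.0 [ 0.01  0.02  0.03  0.01 -0.04 -0.01]
17 39 [-52.919, -2.836, -115.358, 0.002, 0.683, -0.002] 0.0 [ 0.01  0.02  0.03  0.01 -0.04 -0.01]
18 41 [-59.251, -2.813, -120.977, 0.002, 0.718, -0.002] 0.0 [ 0.01  0.02  0.03  0.01 -0.04 -0.01]
19 43 [-65.775, -2.788, -126.371, 0.002, 0.753, -0.002] 0.0 [ 0.01  0.02  0.03  0.01 -0.04 -0.  ]
20 45 [-72.484, -2.764, -131.535, 0.002, 0.787, -0.002] 0.0 [ 0.01  0.02  0.03  0.01 -0.04 -0.  ]
21 48 [-82.875, -2.727, -138.833, 0.002, 0.84, -0.002] 0.0 [ 0.01  0.04  0.04  0.01 -0.06 -0.01]
22 51 [-93.633, -2.69, -145.577, 0.002, 0.892, -0.002] 0.0 [ 0.01  0.04  0.04  0.01 -0.05 -0.  ]
```

```bash
python3 -m jog '[[[3.5,-3,-10,0,0.054,0],[3.5,-3,-20,0,0.124,0],[2.5,-3,-30,0,0.194,0],[2,-3,-36,0,0.246,0],[0,-3,-44,0,0.299,0],[-2,-3,-49.5,0,0.334,0],[-3.7,-3,-52,0,0.351,0],[-5.8,-3,-56,0,0.369,0]]]'
python3 - <<'E'
from h import *
t=tool(); Tt=t@np.linalg.inv(GR); print("edge exp",(Tt@[.095,0,.004,1])[:3].round(3), "tilt",np.degrees(np.arcsin(-Tt[2,0])))
for c in ("top","scene"):
    s=viewer.snapshot(c)
    for n in ("tray_edge","tub_rim"): print(c,n,[(np.round(d["centre"],3).tolist(),round(d["p"],2)) for d in finder.mark_of(c,n)][:2])
cv2.imwrite("pics/p1.png",cv2.resize(s["color"][100:320,120:340,::-1],None,fx=2.7,fy=2.7))
E
python3 d.py | sed -n '10,25p'
```

```text
time: 10.85
tcp_pos: [0.3443, -0.3067, 0.2138]
orientation: [-0.181, -0.15, 0.972, -0.027]
ft_force: [0.2, 0.4, -3.0]
finger_gap: 0.0201
finger_force: 60.0
edge exp [ 0.546 -0.243  0.095] tilt 21.03834998438423
top tray_edge []
top tub_rim [([0.593, -0.231, 0.075], 0.93)]
scene tray_edge [([0.538, -0.24, 0.09], 0.78)]
scene tub_rim [([0.588, -0.228, 0.077], 0.86)]
8 21 [1.736, -0.809, 0.792, 0.002, 0.0, -0.001] 0.0 [ 0.01  0.01  0.01  0.   -0.02 -0.01]
9 23 [0.365, -0.794, -7.562, 0.002, 0.035, -0.001] 0.0 [ 0.01  0.02  0.02  0.01 -0.04 -0.01]
10 25 [-1.296, -0.779, -15.863, 0.002, 0.07, -0.001] 0.0 [ 0.01  0.02  0.02  0.01 -0.04 -0.01]
11 27 [-3.246, -0.764, -24.101, 0.002, 0.105, -0.001] 0.0 [ 0.01  0.02  0.02  0.01 -0.04 -0.01]
12 29 [-5.483, -0.749, -32.266, 0.002, 0.14, -0.001] 0.0 [ 0.01  0.02  0.02  0.01 -0.04 -0.01]
13 31 [-8.003, -0.733, -40.348, 0.002, 0.175, -0.001] 0.0 [ 0.01  0.02  0.02  0.01 -0.04 -0.01]
14 33 [-10.804, -0.718, -48.337, 0.002, 0.21, -0.001] 0.0 [ 0.01  0.02  0.02  0.01 -0.04 -0.01]
15 35 [-13.881, -0.702, -56.223, 0.002, 0.245, -0.001] 0.0 [ 0.01  0.02  0.03  0.01 -0.04 -0.01]
16 37 [-17.232, -0.687, -63.998, 0.002, 0.28, -0.001] 0.0 [ 0.01  0.02  0.03  0.01 -0.04 -0.01]
17 39 [-20.853, -0.671, -71.65, 0.002, 0.315, -0.0] 0.0 [ 0.01  0.02  0.03  0.01 -0.04 -0.01]
18 41 [-24.738, -0.656, -79.172, 0.002, 0.349, -0.0] 0.0 [ 0.01  0.02  0.03  0.01 -0.04 -0.01]
19 43 [-28.883, -0.64, -86.553, 0.002, 0.384, -0.0] 0.0 [ 0.01  0.02  0.03  0.01 -0.04 -0.  ]
20 45 [-33.284, -0.625, -93.786, 0.002, 0.419, -0.0] 0.0 [ 0.01  0.02  0.03  0.01 -0.04 -0.  ]
21 48 [-40.351, -0.602, -104.335, 0.002, 0.472, -0.0] 0.0 [ 0.01  0.04  0.04  0.01 -0.06 -0.01]
22 51 [-47.96, -0.579, -114.5, 0.002, 0.524, -0.0] 0.0 [ 0.01  0.04  0.04  0.01 -0.05 -0.  ]
```

View pics/p1.png

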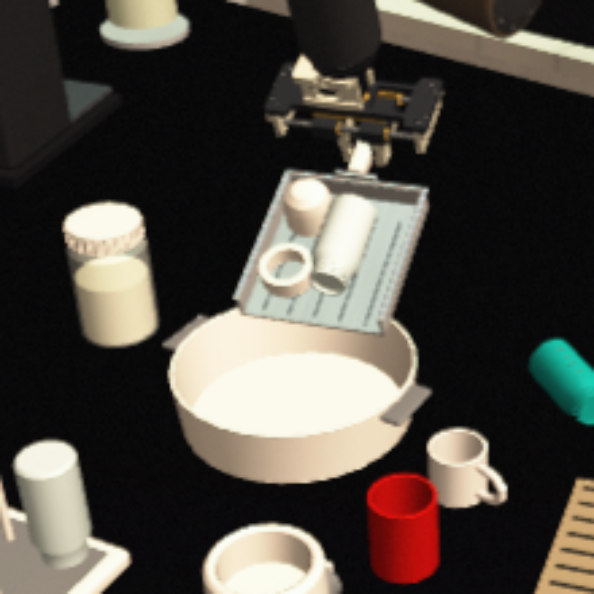

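Everything is still on the tray. The bottle has rolled against the collar, and the tray edge at crop (315,320) hangs just over the tub mouth. I'll tip slowly, pivoting about the edge.

```bash
python3 -m jog '[[[1,-1,-5,0,0.022,0],[0.5,-1,-10,0,0.044,0],[-0.5,-1,-15,0,0.066,0],[-1.7,-1,-20,0,0.087,0],[-3,-1,-25.5,0,0.109,0],[-4.5,-1,-30.5,0,0.131,0],[-6.2,-1,-35.5,0,0.153,0],[-8,-1,-40.5,0,0.175,0]]]'
cat > e.py <<'E'
from h import *; import sys
t=tool(); Y=17.6; Tt=t@np.linalg.inv(GR); tl=np.degrees(np.arcsin(-Tt[2,0])); print("edge exp",(Tt@[.095,0,.004,1])[:3].round(3),"tilt",tl)
for a in eval(sys.argv[1]): print(a,rel(t,pourT(Y,a,.05,.097)@GR).round(3).tolist())
s=viewer.snapshot("scene")
for n in ("bottle","hood","collar","tray_edge","tub_rim"): print(n,[(np.round(d["centre"],3).tolist(),round(d["p"],2)) for d in finder.mark_of("scene",n)][:3])
E
python3 e.py '(32,33,34,35,36,37,38,39)'
```

```text
time: 12.15
tcp_pos: [0.3661, -0.301, 0.2491]
orientation: [-0.265, -0.147, 0.952, -0.04]
ft_force: [-0.1, -0.8, -2.8]
finger_gap: 0.0198
finger_force: 60.0
edge exp [ 0.545 -0.244  0.095] tilt 31.109831718036126
32 [0.631, 0.362, -5.224, 0.001, 0.016, -0.0]
33 [-0.081, 0.368, -9.397, 0.001, 0.033, -0.0]
34 [-0.866, 0.374, -13.557, 0.001, 0.05, -0.0]
35 [-1.724, 0.381, -17.702, 0.001, 0.068, -0.0]
36 [-2.653, 0.387, -21.832, 0.001, 0.085, -0.0]
37 [-3.655, 0.393, -25.944, 0.001, 0.103, -0.0]
38 [-4.728, 0.399, -30.039, 0.001, 0.12, -0.0]
39 [-5.873, 0.406, -34.115, 0.001, 0.138, -0.0]
bottle [([0.36, 0.442, 0.031], 0.92), ([0.403, 0.015, 0.027], 0.85), ([0.333, 0.178, 0.03], 0.75)]
hood [([0.444, -0.325, 0.166], 0.59), ([0.52, -0.301, 0.118], 0.31)]
collar [([0.524, -0.301, 0.118], 0.62), ([0.608, -0.01, 0.001], 0.44), ([0.589, -0.23, 0.076], 0.38)]
tray_edge [([0.536, -0.246, 0.094], 0.55)]
tub_rim [([0.59, -0.232, 0.077], 0.6)]
```

```bash
python3 -m jog '[[[0.6,0,-5,0,0.016,0],[0,0,-9.4,0,0.033,0],[-1,0,-13.5,0,0.05,0],[-1.7,0,-17.7,0,0.068,0],[-2.7,0,-21.8,0,0.085,0],[-3.7,0,-26,0,0.103,0],[-4.7,0,-30,0,0.12,0],[-5.9,0,-34,0,0.138,0]]]'
python3 e.py '(40,41,42,43,44,45,46,47)'; python3 - <<'E'
from h import *
s=viewer.snapshot("scene"); cv2.imwrite("pics/p2.png",cv2.resize(s["color"][100:320,120:340,::-1],None,fx=2.7,fy=2.7))
E
```

```text
time: 13.45
tcp_pos: [0.3876, -0.2943, 0.2751]
orientation: [-0.33, -0.144, 0.932, -0.05]
ft_force: [-0.1, -0.5, -2.1]
finger_gap: 0.0192
finger_force: 60.0
edge exp [ 0.544 -0.245  0.097] tilt 38.99422365945395
40 [-0.642, 0.408, -4.372, 0.002, 0.018, -0.0]
41 [-1.362, 0.415, -8.544, 0.002, 0.035, -0.0]
42 [-2.156, 0.422, -12.702, 0.002, 0.052, -0.0]
43 [-3.022, 0.428, -16.845, 0.002, 0.07, -0.0]
44 [-3.96, 0.435, -20.973, 0.002, 0.087, -0.0]
45 [-4.97, 0.442, -25.084, 0.002, 0.105, -0.0]
46 [-6.051, 0.448, -29.176, 0.002, 0.122, -0.0]
47 [-7.204, 0.455, -33.249, 0.002, 0.14, -0.0]
bottle [([0.2, 0.341, 0.025], 0.96), ([0.404, 0.016, 0.026], 0.93), ([0.359, 0.445, 0.031], 0.89)]
hood [([0.556, -0.285, 0.003], 0.82), ([0.726, 0.004, 0.001], 0.33)]
collar [([0.642, -0.264, 0.032], 0.58)]
tray_edge [([0.539, -0.242, 0.094], 0.94)]
tub_rim [([0.589, -0.228, 0.076], 0.91), ([0.538, -0.243, 0.094], 0.46)]
```

View pics/p2.png

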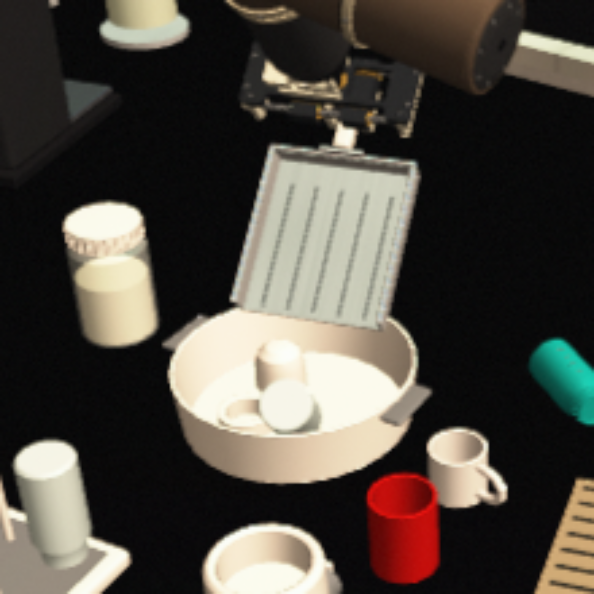

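All three pieces are in the tub, seen at crop (245,415), (280,365) and (288,405). The tray is empty. I'll raise the tray first, then level it and go back.

```bash
cat > f.py <<'E'
from h import *
t=tool(); q=ctrl.state()["joint_positions"]; Y=17.6
for tl,bk,z in [(39,.05,.115),(37,.055,.145),(32,.055,.165),(26,.05,.175),(20,.045,.18),(13,.04,.18),(6,.035,.18),(0,.03,.18)]:
    M=pourT(Y,tl,bk,z)@GR; q2,e=IK(M,q); print(tl,rel(t,M).round(3).tolist(),e.round(3),np.abs(q2-q).max().round(2)); q=q2
E
python3 f.py
```

```text
39 [11.106, 0.375, -14.574, 0.002, 0.001, -0.0] 0.0 0.06
37 [34.93, 0.39, -26.378, 0.002, -0.034, -0.0] 0.0 0.05
32 [48.925, 0.378, -20.828, 0.002, -0.121, -0.0] 0.0 0.07
26 [50.598, 0.353, -6.373, 0.002, -0.226, -0.0] 0.0 0.09
20 [46.482, 0.323, 11.758, 0.002, -0.33, -0.0] 0.0 0.1
13 [35.366, 0.281, 37.335, 0.002, -0.452, -0.001] 0.0 0.14
6 [20.804, 0.242, 61.818, 0.002, -0.575, -0.001] 0.0 0.14
0 [5.143, 0.212, 81.17, 0.002, -0.679, -0.001] 0.0 0.12
```

```bash
python3 -m jog '[[[11,0,-14.5,0,0,0],[35,0,-26,0,-0.034,0],[49,0,-21,0,-0.121,0],[50.5,0,-6,0,-0.226,0],[46.5,0,12,0,-0.33,0],[35,0,37,0,-0.452,0],[21,0,62,0,-0.575,0],[5,0,81,0,-0.679,0]]]'
sed -e 's/^E_=.*/E_=tray_T(.627,.245,16.3,.115)@GR/' -e 's/\[.455,-.05,t\[2,3\]\]/[.455,-.04,.17]/' -e 's/\.47,1\]/.53,1]/' c.py > r.py; python3 r.py
python3 - <<'E'
from h import *
t=tool(); Tt=t@np.linalg.inv(GR); print("exp edge",(Tt@[.095,0,.004,1])[:3].round(3),"tray",Tt[:3,3].round(3), "tilt",np.degrees(np.arcsin(-Tt[2,0])))
for c in ("top","scene"):
    s=viewer.snapshot(c)
    for n in ("tray_edge","tub_rim"): print(c,n,[(np.round(d["centre"],3).tolist(),round(d["p"],2)) for d in finder.mark_of(c,n)][:2])
E
```

```text
time: 14.8
tcp_pos: [0.3344, -0.3109, 0.216]
orientation: [0.002, -0.153, 0.988, 0.0]
ft_force: [0.0, -0.4, -2.9]
finger_gap: 0.0195
finger_force: 60.0
1 [ 0.346 -0.292  0.212] [-16.344, 14.432, 4.222, -0.0, 0.0, 0.001] 0.0 0.453 [ 0.05  0.    0.    0.   -0.   -0.05]
2 [ 0.359 -0.268  0.207] [-36.651, 33.098, 9.406, -0.0, 0.001, 0.003] 0.0 0.449 [ 0.07 -0.   -0.01  0.    0.01 -0.07]
3 [ 0.375 -0.24   0.201] [-59.897, 55.567, 15.249, -0.0, 0.001, 0.004] 0.0 0.445 [ 0.08 -0.   -0.01  0.    0.01 -0.08]
4 [ 0.391 -0.208  0.195] [-85.076, 81.399, 21.455, -0.0, 0.001, 0.005] 0.0 0.443 [ 0.08  0.   -0.01  0.    0.01 -0.09]
5 [ 0.407 -0.172  0.189] [-111.24, 110.133, 27.747, -0.0, 0.001, 0.007] 0.0 0.442 [ 0.09  0.01 -0.01  0.    0.01 -0.09]
6 [ 0.423 -0.135  0.183] [-137.524, 141.277, 33.879, -0.0, 0.002, 0.008] 0.0 0.444 [ 0.09  0.01 -0.    0.    0.01 -0.09]
7 [ 0.438 -0.096  0.177] [-163.166, 174.301, 39.643, -0.0, 0.002, 0.01] 0.0 0.448 [ 0.09  0.01  0.    0.    0.01 -0.09]
8 [ 0.451 -0.055  0.172] [-187.527, 208.627, 44.875, -0.0, 0.002, 0.011] 0.0 0.454 [ 0.09  0.02  0.01  0.    0.01 -
[... 592 characters left out ...]
.   -0.06]
14 [0.487 0.16  0.155] [-287.355, 403.42, 61.837, -0.0, 0.004, 0.019] 0.0 0.513 [ 0.05  0.02  0.02 -0.   -0.   -0.05]
15 [0.488 0.185 0.154] [-295.443, 426.697, 62.591, -0.0, 0.004, 0.02] 0.0 0.522 [ 0.04  0.02  0.02 -0.   -0.   -0.04]
16 [0.488 0.204 0.154] [-301.315, 445.081, 63.016, -0.001, 0.004, 0.022] 0.0 0.529 [ 0.03  0.01  0.01 -0.   -0.   -0.03]
exp edge [ 0.563 -0.239  0.182] tray [ 0.473 -0.267  0.178] tilt -0.23183076586736917
top tray_edge [([0.559, -0.239, 0.178], 0.65)]
top tub_rim [([0.593, -0.231, 0.074], 0.68), ([0.563, 0.532, 0.0], 0.65)]
scene tray_edge [([0.558, -0.238, 0.176], 0.76), ([0.586, -0.228, 0.076], 0.58)]
scene tub_rim [([0.59, -0.23, 0.076], 0.93)]
```

```bash
python3 -m jog '[[[-10,9,1,0,0,0],[-32,29,5,0,0,0.003],[-58,53,12,0,0,0.004],[-85,81,20,0,0,0.005],[-111,110,27,0,0,0.007],[-137,141,33.5,0,0,0.008],[-163,174,39.5,0,0,0.01],[-187,208,45,0,0,0.011]]]'; python3 -m jog '[[[-23,35,4.5,0,0,0.001],[-43,70,8.5,0,0,0.003],[-61,105,11.5,0,0,0.004],[-77,137,14,0,0,0.005],[-90,168,16,0,-0.005,0.007],[-101,195,17,0,-0.01,0.008],[-109,218,17.5,0,-0.015,0.01],[-115,235,18,0,-0.015,0.011]]]'
python3 - <<'E'
from h import *
t=tool(); Tt=t@np.linalg.inv(GR); print("exp edge",(Tt@[.095,0,.004,1])[:3].round(3),"tray",Tt[:3,3].round(3), "tilt",np.degrees(np.arcsin(-Tt[2,0])))
for c in ("top","scene"):
    s=viewer.snapshot(c)
    for n in ("tray_edge","tray","tray_handle"): print(c,n,[(np.round(d["centre"],3).tolist(),round(d["p"],2)) for d in finder.mark_of(c,n)][:2])
print(rel(t,tray_T(.630,.246,16.3,.012)@GR).round(3))
E
```

```text
time: 16.1
tcp_pos: [0.4516, -0.0536, 0.1703]
orientation: [-0.0, -0.148, 0.989, 0.0]
ft_force: [1.1, -0.4, -2.9]
finger_gap: 0.0196
finger_force: 60.0
time: 17.1
tcp_pos: [0.4921, 0.2044, 0.1524]
orientation: [0.007, -0.142, 0.99, 0.001]
ft_force: [0.2, -0.1, -2.1]
finger_gap: 0.0193
finger_force: 60.0
exp edge [0.723 0.272 0.121] tray [0.632 0.245 0.115] tilt -0.8064739357285459
top tray_edge [([0.716, 0.269, 0.118], 0.92)]
top tray [([0.629, 0.247, 0.112], 0.65), ([0.725, 0.002, 0.001], 0.38)]
top tray_handle [([0.486, 0.205, 0.152], 0.71)]
scene tray_edge [([0.716, 0.271, 0.114], 0.83)]
scene tray [([0.627, 0.239, 0.115], 0.7)]
scene tray_handle [([0.489, 0.202, 0.15], 0.77)]
[2.37900e+00 1.10700e+00 1.01357e+02 1.00000e-03 1.40000e-02 1.00000e-03]
```

```bash
python3 -m jog '[[[0,0,8,0,0,0],[0,0,22,0,0,0],[-2,0,42,0,0,0],[-2,0,62,0,0,0],[-2,1,79,0,0,0],[-2,1,91,0,0,0],[-2,1,98,0,0,0],[-2,1,101,0,0,0]]]'
python3 - <<'E'
from h import *
t=tool(); print(t[:3,3].round(4),(t@np.linalg.inv(GR))[:3,3].round(4))
for c in ("top","scene"):
    s=viewer.snapshot(c)
    for n in ("tray_edge","tray"): print(c,n,[(np.round(d["centre"],3).tolist(),round(d["p"],2)) for d in finder.mark_of(c,n)][:2])
E
```

```text
time: 18.5
tcp_pos: [0.4954, 0.2042, 0.0511]
orientation: [0.007, -0.142, 0.99, 0.001]
ft_force: [0.1, 0.0, -2.3]
finger_gap: 0.0193
finger_force: 60.0
[0.4954 0.2042 0.0511] [0.6351 0.245  0.0141]
top tray_edge [([0.722, 0.27, 0.016], 0.72)]
top tray [([0.633, 0.245, 0.011], 0.9)]
scene tray_edge [([0.72, 0.273, 0.015], 0.68)]
scene tray [([0.632, 0.244, 0.015], 0.87), ([0.642, -0.266, 0.027], 0.69)]
```

```bash
python3 -m jog '[[[3,-1,1,0,0,0],[4,-1,2.5,0,0,0],[4,-1,4,0,0,0],[4,-1,5,0,0,0],[4,-1,6,0,0,0],[4,-1,7,0,0,0],[4,-1,8,0,0,0],[4,-1,8,0,0,0]]]'; python3 - <<'E'
from h import *
for c in ("top","scene"):
    s=viewer.snapshot(c)
    for n in ("tray_edge","tray","tray_handle"): print(c,n,[(np.round(d["centre"],3).tolist(),round(d["p"],2)) for d in finder.mark_of(c,n)][:2])
E
```

```text
time: 19.8
tcp_pos: [0.4919, 0.2022, 0.0433]
orientation: [0.007, -0.142, 0.99, 0.002]
ft_force: [-1.0, -0.1, -1.9]
finger_gap: 0.02
finger_force: 60.0
top tray_edge [([0.718, 0.27, 0.01], 0.95)]
top tray [([0.628, 0.244, 0.002], 0.58), ([0.553, -0.287, 0.002], 0.28)]
top tray_handle [([0.487, 0.202, 0.046], 0.81)]
scene tray_edge [([0.714, 0.272, 0.008], 0.66)]
scene tray [([0.631, 0.237, 0.005], 0.89)]
scene tray_handle [([0.489, 0.201, 0.041], 0.6), ([0.643, -0.27, 0.029], 0.6)]
```

```bash
python3 -m jog '[[[0,0,0.5,0,0,0],[0,0,1,0,0,0],[0,0,1.5,0,0,0],[0,0,1.5,0,0,0],[0,0,1.5,0,0,0],[0,0,1.5,0,0,0],[0,0,1.5,0,0,0],[0,0,1.5,0,0,0]]]'
```

```text
time: 21.2
tcp_pos: [0.4917, 0.2022, 0.0425]
orientation: [0.007, -0.142, 0.99, 0.002]
ft_force: [-5.2, -0.6, 7.2]
finger_gap: 0.0195
finger_force: 60.0
```

Contact made (+7 N). Releasing, then going straight up.

```bash
python3 -m jog '[[[0,0,0,0,0,0],[0,0,0,0,0,0],[0,0,0,0,0,0],[0,0,0,0,0,0],[0,0,0,0,0,0],[0,0,0,0,0,0],[0,0,0,0,0,0],[0,0,0,0,0,0]]]' 80; python3 -m jog '[[[0,0,-5,0,0,0],[0,0,-20,0,0,0],[0,0,-45,0,0,0],[0,0,-75,0,0,0],[0,0,-105,0,0,0],[0,0,-130,0,0,0],[0,0,-145,0,0,0],[0,0,-150,0,0,0]]]'; python3 - <<'E'
from h import *
for c in ("top","scene"):
    s=viewer.snapshot(c)
    for n in ("tray_edge","tray","tray_handle","bottle","hood","collar","tub_rim","espresso_cup","sleeve"): print(c,n,[(np.round(d["centre"],3).tolist(),round(d["p"],2)) for d in finder.mark_of(c,n)][:2])
    a=s["color"][120:290,180:460] if c=="top" else s["color"][170:370,150:460]
    cv2.imwrite(f"pics/end_{c}.png",cv2.resize(a[:,:,::-1],None,fx=2.5,fy=2.5))
E
```

```text
time: 22.2
tcp_pos: [0.4919, 0.2023, 0.0419]
orientation: [0.007, -0.142, 0.99, 0.002]
ft_force: [0.4, 0.4, -0.2]
finger_gap: 0.0798
finger_force: 0.0
time: 23.2
tcp_pos: [0.49, 0.2017, 0.1931]
orientation: [0.008, -0.142, 0.99, 0.002]
ft_force: [0.2, 0.8, -1.1]
finger_gap: 0.0801
finger_force: 0.0
top tray_edge [([0.721, 0.271, 0.01], 0.98)]
top tray [([0.628, 0.243, 0.003], 0.6)]
top tray_handle [([0.489, 0.197, 0.043], 0.85)]
top bottle [([0.652, -0.188, 0.058], 0.81), ([0.196, 0.34, 0.023], 0.61)]
top hood [([0.551, -0.286, 0.004], 0.56)]
top collar [([0.643, -0.266, 0.034], 0.46)]
top tub_rim [([0.592, -0.227, 0.075], 0.89)]
top espresso_cup [([0.603, -0.007, -0.001], 0.71)]
top sleeve [([0.728, 0.002, 0.003], 0.84)]
scene tray_edge [([0.716, 0.27, 0.003], 0.69), ([0.555, -0.287, 0.003], 0.56)]
scene tray [([0.628, 0.242, 0.003], 0.92)]
scene tray_handle []
scene bottle [([0.201, 0.344, 0.028], 0.85), ([0.358, 0.442, 0.03], 0.72)]
scene hood [([0.557, -0.287, 0.005], 0.74), ([0.49, 0.205, 0.041], 0.35)]
scene collar [([0.641, -0.27, 0.033], 0.46)]
scene tub_rim [([0.588, -0.231, 0.075], 0.86), ([0.554, -0.288, 0.006], 0.45)]
scene espresso_cup [([0.606, -0.006, -0.001], 0.92)]
scene sleeve [([0.729, 0.006, 0.0], 0.73)]
```

View pics/end_top.png

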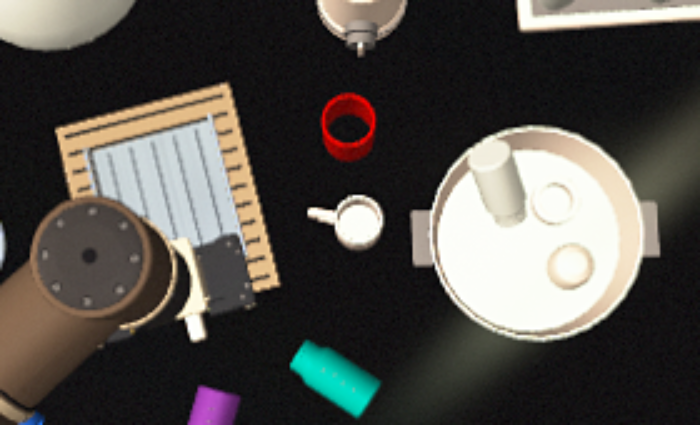

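View pics/end_scene.png

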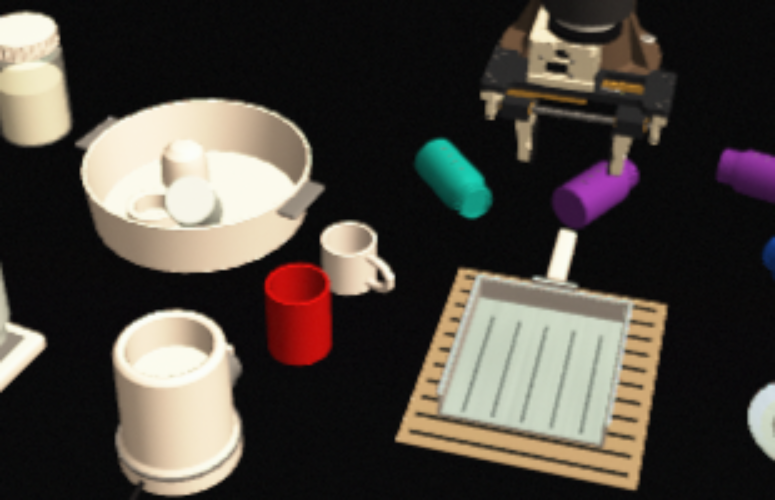

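The end pictures show the empty tray flat and centred on its mat, and the gripper clear. The hood, collar and leaning bottle are all in the tub, and the tub, cup and sleeve stand where they were. Handing in.

```bash
python3 -c "
from rig import ctrl
print(ctrl.finish_job())"
```

```text
the job is handed in; nothing more can be done
None
```

I handed the job in at about 23 s: the bottle, hood and collar are in the tub (the bottle leaning on its wall), the empty tray is flat in the middle of its mat and released, and the tub, cup and sleeve measured where they stood at the start.

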